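# Unstack the paints onto their drip trays

## Robot

A 6-joint arm with a two-finger parallel gripper is mounted at the origin on a cart in front of the work surface, level with it; the furniture and walls round the work are solid. World frame = base frame: x ahead of the robot, y to its left, z up, the work surface at z = 0. Lengths are in m, angles in rad, forces in N, time in s.
With the tool pointing down it reaches from about 0.3 to 0.75 m from the base axis. Payload 8.5 kg.
Tool frame: the origin (TCP) lies between the finger pads; the fingertips stand 19 mm ahead of it and the grasp point (between the pads) is the TCP; z points along the fingers, y is the direction in which the jaws open and shut (so a half turn about z gives the same grasp; the last joint's range is limited). The gripper opens to 88 mm and grips with 3 to 60 N. Pads are 18 mm wide; open, the fingers measure 123 mm over their backs; the gripper's body (75 mm by 187 mm) begins 45 mm behind the grasp point.
Start: joints at [1.019, 0.381, 1.297, -0, 1.464, -0.215], TCP at [0.182, 0.519, 0.258] pointing down, gripper open.
Joint ranges: [-3.11, 3.11], [-0.89, 2.33], [0.22, 2.48], [-1.42, 4.56], [0.17, 2.85], [-2.88, 2.88]. Speed limits (rad/s): [2.39, 2.39, 3.14, 3.14, 3.14, 3.14].

## Interface

Orientations are given as [roll, pitch, yaw] about the fixed x, y, z axes, in that order (R = Rz(yaw) Ry(pitch) Rx(roll)).
In Python, from station import bot, cams, order, spotter gives the robot as it stands. The module is installed in compiled form; this text tells all that it offers.
- The arm moves only by the shell command python3 -m pendant 'ROWS' [FORCE]. ROWS is a JSON object of lists of equal length, an entry for each row: "rot": the turn, a rotation vector about the tool's x, y, z in units of 6 degrees (1.0 is 6 degrees), a list of three; "dp": the shift along the tool's x, y, z in units of 25 mm (1.0 is 25 mm), a list of three; "hand": the opening, from -1 (shut) to 1 (fully open). In form: {"rot": [[wx, wy, wz], ...], "dp": [[dx, dy, dz], ...], "hand": [hand, ...]}. A call has exactly 10 rows; each row shifts and turns the commanded pose from where the row before left it, along the tool's axes as they then stand; what a row does not reach is not made up. A row lasts 1/12 s, in which the tool goes at most 41.7 mm and 7.16 degrees, less where a joint would pass 70% of its speed; a pose out of reach is approached as far as the arm can. A call is refused whole if a number of a shift passes 1 or a number of a turn 1, either way. A call with a gripper value outside its range is refused whole. The fingers move at their own pace and stop on an object; FORCE is the grip in N (left out, the last holds). Time passes only in rows, so rows that do not move let the fingers close, or fill a call up. It gives the time, the measured TCP pose, the force and the opening at its end, in the units of the state.
- bot.read_state(): the state, without advancing time (a new reading comes with each control period).
- cams.read_camera(name): name is "scene" or "top" or "wrist"; returns a dict with "image" (400x640x3 uint8, blue, green, red), "depth" (400x640 float32, m along the optical axis (not along the pixel's ray), 0 where there is no reading), "intrinsics" (3x3 intrinsics, pixels), "k1" (the pictures are not rectified: a ray, as slopes to the right and down, at radius r is drawn at 1 + k1 r^2 times it, then the intrinsics apply), "position" and "rotation" of the camera in the world; the wrist camera has in their place "mount" (4x4, takes a point from camera to tool coordinates, whose origin is the TCP and whose axes are the flange's). Camera axes: x right, y down, z forward; pixel columns grow to the right and rows downward; lengths in m; the calibration is good to about 2 mm. A picture is of the moment at which its call begins: read the wrist's pose just before it.
- order.close_job(): hands the job in, once; it reports no verdict.
Trained networks look in a picture, given as the dict that the camera call returned (one of the last four; its "shot" number tells which), for a name from the list of things; names that differ only in an ending like _2 or _b are one class to them, and where a whole thing is asked for, a point or a joint stands for the part that bears it (a point fixed in the world has none). Each returns a list of dicts, best first, with "p" (0 to 1); they miss things now and then, are a little off and sometimes report something else, mostly with a low value. They report only what shows in the picture. A call takes as long as a camera call. They do not tell look-alikes from the thing itself.
- spotter.outline_of(picture, label): "mask" (400x640 bool, what is visible of it) and "uv" ([column, row] in pixels, amid what is visible of it).
- spotter.landmark_of(picture, label): "uv" ([column, row] in pixels: a listed point, or the origin of a listed thing).
The state is a dict: "time_s": time; "joints": joint angles; "joint_velocities": joint speeds; "effort": joint torques, N m; "ee_pos": TCP position; "ee_rot": TCP orientation; "contact_force": force on the tool from outside, world axes, zero at the start; "wrist_torque": the same for the moment, N m; "opening": finger opening in m.
Only numpy, scipy, OpenCV 4.12 (cv2) and the standard library are available. Lean on these libraries where they do the work, as an engineer would, in place of code of your own. Each camera call takes 0.05 s, during which the arm holds its last target.

## Task

Take the stack of four paints apart and stand each one upright in the middle of its own drip tray, ready for opening: the tall tub on the large round tray, the low tub on the large square tray, the plain white pot on the small round tray and the small pot with the paint runs on the small square tray. Let none of them tip over, and leave the roll of tape and the used paint tube where they lie.

Things in the scene. Friction and masses are not known exactly. Their poses are not given: they have to be found in the camera images.
- tall_tub_center (a point): tall closed tub with a grey lid and a grey band, 66 mm diameter at the body, 70 mm at the lid (the top 11 mm), 80 mm high; at the start the bottom of the stack, standing on the table. Grip it across its round side, a little above its middle, so that the fingertips stay clear of what is beneath; any yaw will do. Point: on its axis, half-way up; z up along the axis.
- low_tub_center (a point): low closed tub with an off-white lid, 61 mm diameter at the body, 64 mm at the lid (the top 6 mm), 40 mm high, so half as high as the tall tub; second from the bottom of the stack. Grip it 5 to 8 mm above its middle, across its round side; any yaw will do. Point: on its axis, half-way up; z up along the axis.
- white_pot_center (a point): plain white lidded pot without marks, 56 mm diameter, 58 mm at the lid (the top 8 mm), 52 mm high; third from the bottom of the stack. Grip it across its round side, a little above its middle, so that the fingertips stay clear of what is beneath; any yaw will do. Point: on its axis, half-way up; z up along the axis.
- small_pot_center (a point): smallest pot, with dried paint runs on its grey lid and sides, 50 mm diameter, 52 mm at the lid (the top 8 mm), 52 mm high; on top of the stack. Grip it across its round side, a little above its middle, so that the fingertips stay clear of what is beneath; any yaw will do. Point: on its axis, half-way up; z up along the axis.
- large_round_tray_floor (a point): large round grey-painted drip tray, 108 mm diameter, fixed to the table; its upper floor lies 5 mm above the table, with a raised edge 3 mm wide to 7 mm height. Point: centre of its upper floor; z up
- large_square_tray_floor (a point): large square grey-painted drip tray, 104 mm side, fixed to the table; its upper floor lies 5 mm above the table, with a raised edge 3 mm wide to 7 mm height. Point: centre of its upper floor; z up; x and y along its sides
- small_round_tray_floor (a point): small round grey-painted drip tray, 80 mm diameter, fixed to the table; its upper floor lies 5 mm above the table, with a raised edge 3 mm wide to 7 mm height. Point: centre of its upper floor; z up
- small_square_tray_floor (a point): small square grey-painted drip tray, 74 mm side, fixed to the table; its upper floor lies 5 mm above the table, with a raised edge 3 mm wide to 7 mm height. Point: centre of its upper floor; z up; x and y along its sides
- tape_roll_center (a point): bystander: roll of masking tape lying flat, 98 mm diameter, 25 mm high, loose. Point: its centre, half-way up
- used_tube_center (a point): bystander: half-empty used paint tube lying flat, 26 x 79 x 16 mm, loose, long along its y. Point: its centre, half-way up
Things that resemble listed ones, but are neither listed nor needed, are in the scene too. What is shaped like the part that bears tall_tub_center but pink is not meant. What is shaped like the part that bears low_tub_center but blue is not meant.

How it is judged:
At the end, for the whole second after the job is handed in: Each of the four stands upright (within 0.1 rad) and at rest on the floor of its own tray (tall tub: large round; low tub: large square; white pot: small round; small pot: small square), its axis within 15 mm of the tray's centre (horizontal distance between tall_tub_center and large_round_tray_floor below 0.015 m and z of tall_tub_center in the frame of large_round_tray_floor between 0.036 and 0.045 m and angle between each of tall_tub_center, low_tub_center, white_pot_center, small_pot_center's own z axis and vertical below 0.1 rad and linear speed of each of tall_tub, low_tub, white_pot, small_pot below 0.02 m/s and angular speed of each of tall_tub, low_tub, white_pot, small_pot below 0.2 rad/s and horizontal distance between low_tub_center and large_square_tray_floor below 0.015 m and z of low_tub_center in the frame of large_square_tray_floor between 0.016 and 0.025 m and horizontal distance between white_pot_center and small_round_tray_floor below 0.015 m and z of white_pot_center in the frame of small_round_tray_floor between 0.022 and 0.031 m and horizontal distance between small_pot_center and small_square_tray_floor below 0.015 m and z of small_pot_center in the frame of small_square_tray_floor between 0.022 and 0.031 m); the robot touches nothing.
It fails at once if one of the four paints tips over (more than 0.7 rad) (angle between any of tall_tub_center, low_tub_center, white_pot_center, small_pot_center's own z axis and vertical above 0.7 rad).
It fails at once if the roll of tape or the used paint tube is moved by more than 30 mm (distance of any of tape_roll_center, used_tube_center from where it was at the start of the episode above 0.03 m).
It also fails if it takes over 96 s, if anything falls off the work surface, if the arm or the gripper's body presses on something with over 40 N, if the wrist force passes 120 N, or if a joint passes its speed limit or range.

## Working session

There is one attempt and no reset: what is moved stays moved. The work goes in short steps, Python scripts to look and compute and a shell command to move; the robot and the scene stay as the last step left them, time stands still between calls to the robot, and variables do not carry over. Pictures are saved under pics/ and viewed, and the job is handed in when it is done.

```bash
mkdir -p pics
python3 - <<'E'
from station import bot,cams,order,spotter
import cv2
s=bot.read_state();print(s)
for n in ["scene","top","wrist"]:
    p=cams.read_camera(n);cv2.imwrite(f"pics/{n}0.png",p["image"])
    print(n,p["intrinsics"],p["k1"],p.get("position"),p.get("rotation"),p.get("mount"),p["shot"])
E
```

```text
{'time_s': 0.0, 'joints': array([ 1.01873217e+00,  3.81202407e-01,  1.29827581e+00,  4.51839485e-06,
        1.46356204e+00, -2.15308889e-01]), 'joint_velocities': array([6.84387800e-05, 1.01999106e-03, 5.83662162e-04, 3.43745911e-04,
       8.32485319e-05, 2.42136153e-03]), 'effort': array([ 4.09443364e-04, -4.37920332e+01, -2.24569309e+01,  7.14871148e-02,
        3.51201324e-02, -1.47834808e-04]), 'ee_pos': array([0.18160525, 0.51888616, 0.25712922]), 'ee_rot': array([-3.14017943e+00, -3.13667749e-04,  2.80483667e+00]), 'contact_force': array([ 0.40212497, -0.3778141 , -0.30015982]), 'wrist_torque': array([ 0.02937428,  0.0261613 , -0.03735619]), 'opening': 0.08840299440828428}
scene [[481.56488525   0.         320.53286028]
 [  0.         481.56488525 192.50599247]
 [  0.           0.           1.        ]] 0.009198936341132523 [-0.26345096 -0.4163583   0.65760554] [-2.11598907  0.01784404 -1.10119453] None 1
top [[408.76633432   0.         317.43845494]
 [  0.         408.76633432 204.42214802]
 [  0.           0.           1.        ]] -0.1080782552173287 [ 0.32684667 -0.01511416  1.09720451] [-2.93657948  0.00366289 -1.54840299] None 2
wrist [[307.5797212    0.         328.53102699]
 [  0.         307.5797212  196.27223815]
 [  0.           0.           1.        ]] -0.052580930172747044 None None [[ 3.72769192e-04 -9.51821901e-01 -3.06651152e-01  7.99706194e-02]
 [ 9.99999116e-01  7.46125092e-04 -1.10030352e-03 -5.06747287e-05]
 [ 1.27609311e-03 -3.06650471e-01  9.51821338e-01 -1.27840919e-01]
 [ 0.00000000e+00  0.00000000e+00  0.00000000e+00  1.00000000e+00]] 3
```

View pics/scene0.png

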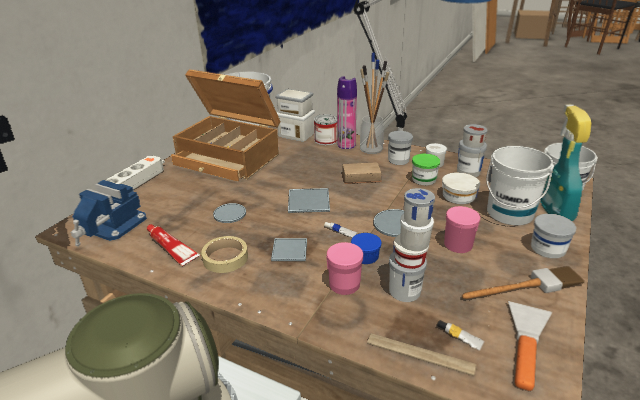

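View pics/top0.png

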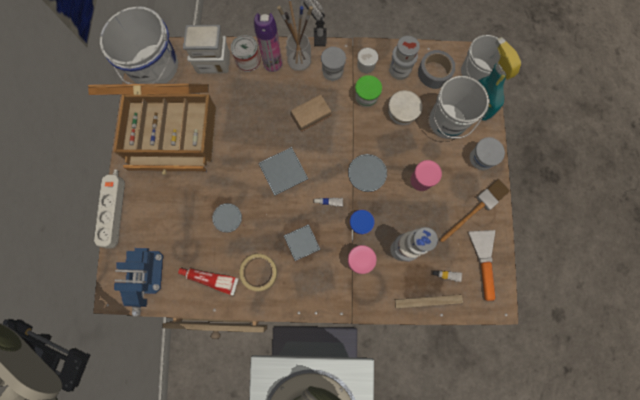

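View pics/wrist0.png

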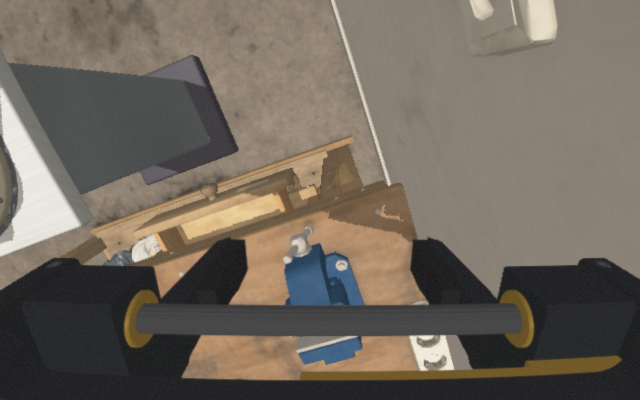

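```bash
cat > h.py <<'E'
import numpy as np,cv2
from scipy.spatial.transform import Rotation as R
from station import bot,cams,order,spotter
def campose(p,st=None):
    if p.get("position") is not None:
        return R.from_euler('xyz',p["rotation"]).as_matrix(),np.array(p["position"])
    T=np.eye(4);T[:3,:3]=R.from_euler('xyz',st["ee_rot"]).as_matrix();T[:3,3]=st["ee_pos"]
    T=T@p["mount"];return T[:3,:3],T[:3,3]
def slopes(p,uv):
    K=p["intrinsics"];uv=np.atleast_2d(np.asarray(uv,float))
    d=np.stack([(uv[:,0]-K[0,2])/K[0,0],(uv[:,1]-K[1,2])/K[1,1]],1);u=d.copy()
    for _ in range(20): u=d/(1+p["k1"]*(u**2).sum(1,keepdims=True))
    return np.c_[u,np.ones(len(u))]
def onplane(p,uv,z,st=None):
    Rm,t=campose(p,st);r=slopes(p,uv)@Rm.T
    return t+r*((z-t[2])/r[:,2])[:,None]
def cloud(p,mask,st=None):
    v,u=np.nonzero(mask&(p["depth"]>0));Rm,t=campose(p,st)
    return t+(slopes(p,np.c_[u,v])*p["depth"][v,u][:,None])@Rm.T
def proj(p,X,st=None):
    Rm,t=campose(p,st);c=(np.atleast_2d(X)-t)@Rm;u=c[:,:2]/c[:,2:]
    u=u*(1+p["k1"]*(u**2).sum(1,keepdims=True));K=p["intrinsics"]
    return u*[K[0,0],K[1,1]]+[K[0,2],K[1,2]]
NAMES={"tall_tub_center":.04,"low_tub_center":.1,"white_pot_center":.146,"small_pot_center":.198,"large_round_tray_floor":.005,"large_square_tray_floor":.005,"small_round_tray_floor":.005,"small_square_tray_floor":.005,"tape_roll_center":.0125,"used_tube_center":.008}
E
python3 - <<'E'
from h import *
for c in ["top","scene"]:
    p=cams.read_camera(c)
    for n,z in NAMES.items():
        L=spotter.landmark_of(p,n)
        print(c,n,[(round(d["p"],2),np.round(d["uv"]).tolist(),np.round(onplane(p,d["uv"],z)[0,:2],3).tolist()) for d in L[:3]])
        if n[0:4]!="used" and "tray" not in n:
          for d in spotter.outline_of(p,n)[:2]:
            m=d["mask"]; X=cloud(p,m)
            if len(X)>5: print("    out",round(d["p"],2),d["uv"],m.sum(),"med",np.median(X,0).round(3),"zmax",np.percentile(X[:,2],[2,98]).round(3))
        elif "tray" in n:
          for d in spotter.outline_of(p,n)[:2]:
            m=d["mask"].astype(np.uint8);cs=max(cv2.findContours(m,0,2)[0],key=cv2.contourArea)
            P=onplane(p,cs[:,0].astype(float),.006)[:,:2].astype(np.float32)
            r=cv2.minAreaRect(P)
            print("    out",round(d["p"],2),np.round(r[0],4),np.round(r[1],3),round(r[2],1))
E
```

```text
top tall_tub_center [(0.85, [359.0, 260.0], [0.402, -0.116]), (0.74, [405.0, 250.0], [0.43, -0.236]), (0.63, [425.0, 175.0], [0.634, -0.294])]
    out 0.95 [425.3, 174.2] 703 med [ 0.623 -0.288  0.079] zmax [0.011 0.083]
    out 0.72 [398.8, 255.5] 222 med [ 0.421 -0.21   0.078] zmax [0.002 0.096]
top low_tub_center [(0.81, [363.0, 220.0], [0.497, -0.12]), (0.52, [412.0, 247.0], [0.432, -0.24])]
    out 0.76 [361.3, 220.3] 505 med [ 0.504 -0.124  0.039] zmax [-0.002  0.043]
    out 0.57 [402.9, 245.2] 196 med [ 0.431 -0.217  0.119] zmax [0.001 0.15 ]
top white_pot_center [(0.53, [421.0, 242.0], [0.44, -0.253]), (0.45, [409.0, 244.0], [0.435, -0.223])]
    out 0.74 [395.8, 254.0] 201 med [ 0.425 -0.208  0.078] zmax [-0.001  0.083]
    out 0.55 [412.9, 244.1] 173 med [ 0.429 -0.221  0.169] zmax [0.119 0.176]
top small_pot_center [(0.78, [423.0, 236.0], [0.447, -0.245]), (0.61, [258.0, 270.0], [0.365, 0.119])]
    out 0.84 [423.7, 239.5] 531 med [ 0.436 -0.24   0.221] zmax [0.174 0.224]
top large_round_tray_floor [(0.73, [367.0, 173.0], [0.645, -0.143])]
    out 0.86 [ 0.6477 -0.1446] [
[... 1764 characters left out ...]
ay_floor [(0.96, [397.0, 224.0], [0.641, -0.146]), (0.29, [409.0, 252.0], [0.551, -0.204])]
    out 0.83 [ 0.6417 -0.1209] [0.11  0.065] 14.8
scene large_square_tray_floor [(0.94, [310.0, 198.0], [0.653, 0.093])]
    out 0.88 [0.6456 0.093 ] [0.113 0.104] 28.1
scene small_round_tray_floor [(0.58, [227.0, 212.0], [0.511, 0.248])]
    out 0.64 [0.5087 0.2402] [0.088 0.08 ] 25.3
scene small_square_tray_floor [(0.8, [288.0, 250.0], [0.446, 0.036])]
    out 0.8 [0.4488 0.0344] [0.078 0.076] 25.6
scene tape_roll_center [(0.65, [224.0, 253.0], [0.368, 0.149])]
    out 0.56 [223.7, 260.8] 1101 med [0.361 0.143 0.018] zmax [0.    0.026]
scene used_tube_center [(0.57, [342.0, 229.0], [0.562, -0.039])]
```

```bash
python3 -m pendant '{"rot":[[0,0,1],[0,0,1],[0,0,1],[0,0,1],[0,0,1],[0,0,1],[0,0,1],[0,0,1],[0,0,1],[0,0,1]],"dp":[[0,0,-0.2],[0,0,-0.2],[0,0,-0.2],[0,0,-0.2],[0,0,-0.2],[0,0,-0.2],[0,0,-0.2],[0,0,-0.2],[0,0,-0.2],[0,0,-0.2]],"hand":[1,1,1,1,1,1,1,1,1,1]}' 15
cat > cyl.py <<'E'
from h import *
from scipy.optimize import least_squares
def fitcyl(p,xy0,z0,z1,r,st=None,rad=.06):
    X=cloud(p,np.ones(p["depth"].shape,bool),st)
    k=(np.hypot(X[:,0]-xy0[0],X[:,1]-xy0[1])<rad)&(X[:,2]>z0)&(X[:,2]<z1);X=X[k]
    if len(X)<15: return None,len(X),None
    f=least_squares(lambda c:np.hypot(X[:,0]-c[0],X[:,1]-c[1])-r,xy0,loss="soft_l1",f_scale=.002)
    return f.x.round(4),len(X),np.abs(f.fun).mean().round(4)
def fittop(p,xy0,z,st=None,rad=.06,tol=.006):
    X=cloud(p,np.ones(p["depth"].shape,bool),st)
    k=(np.hypot(X[:,0]-xy0[0],X[:,1]-xy0[1])<rad)&(abs(X[:,2]-z)<tol);X=X[k]
    if len(X)<15: return None,len(X)
    c,r=cv2.minEnclosingCircle(X[:,:2].astype(np.float32));return np.round(c,4),round(r,4),len(X),X.mean(0).round(4)
E
python3 - <<'E'
from cyl import *
for c in ["top","scene"]:
    p=cams.read_camera(c)
    for n,z0,z1,r in [("tall",.01,.065,.033),("low",.084,.112,.0305),("white",.124,.162,.028),("small",.176,.214,.025)]:
        print(c,n,fitcyl(p,(.436,-.24),z0,z1,r))
    print(fittop(p,(.436,-.24),.224))
E
```

```text
time_s: 2.98
ee_pos: [0.1817, 0.5191, 0.308]
ee_rot: [-3.142, 0.0, 1.752]
contact_force: [-0.1, -0.0, 0.1]
opening: 0.0884
top tall (array([ 0.4348, -0.2368]), 50, np.float64(0.0007))
top low (array([ 0.4383, -0.2365]), 16, np.float64(0.0011))
top white (array([ 0.4385, -0.2431]), 60, np.float64(0.0004))
top small (array([ 0.4378, -0.2437]), 60, np.float64(0.0005))
(array([ 0.4372, -0.2433]), 0.0268, 441, array([ 0.4375, -0.2427,  0.2212]))
scene tall (array([ 0.4376, -0.2323]), 695, np.float64(0.0009))
scene low (array([ 0.4398, -0.2347]), 351, np.float64(0.0009))
scene white (array([ 0.44  , -0.2407]), 498, np.float64(0.001))
scene small (array([ 0.4392, -0.2416]), 502, np.float64(0.0009))
(array([ 0.437, -0.241]), 0.0277, 423, array([ 0.4352, -0.2423,  0.2215]))
```

```bash
python3 -m pendant '{"rot":[[0,0,0.87],[0,0,0.86],[0,0,0],[0,0,0],[0,0,0],[0,0,0],[0,0,0],[0,0,0],[0,0,0],[0,0,0]],"dp":[[0,0,0],[0,0,0],[-1,1,0],[-1,1,0],[-1,1,0],[-1,1,0],[-1,1,0],[-1,1,0],[-1,1,0],[-1,1,0]],"hand":[1,1,1,1,1,1,1,1,1,1]}'
python3 -m pendant '{"rot":[[0,0,0],[0,0,0],[0,0,0],[0,0,0],[0,0,0],[0,0,0],[0,0,0],[0,0,0],[0,0,0],[0,0,0]],"dp":[[-1,0.2,0],[-1,0.2,0],[-1,0.2,0],[-1,0.2,0],[-1,0.2,0],[-1,0.2,0],[-1,0.2,0],[-1,0.2,0],[-1,0.2,0],[-1,0.2,0]],"hand":[1,1,1,1,1,1,1,1,1,1]}'
```

```text
time_s: 3.92
ee_pos: [0.3837, 0.3188, 0.3076]
ee_rot: [-3.141, 0.0, 1.58]
contact_force: [-0.1, -0.4, 0.4]
opening: 0.0878
time_s: 4.75
ee_pos: [0.4342, 0.0693, 0.3075]
ee_rot: [-3.141, -0.0, 1.58]
contact_force: [0.6, -1.1, 0.2]
opening: 0.0885
```

```bash
python3 -m pendant '{"rot":[[0,0,0],[0,0,0],[0,0,0],[0,0,0],[0,0,0],[0,0,0],[0,0,0],[0,0,0],[0,0,0],[0,0,0]],"dp":[[-1,0,0],[-1,0,0],[-1,0,0],[-1,0,0],[-1,0,0],[-1,0,0],[-1,0,0],[-1,0,0],[-0.8,0,0],[0,0,0]],"hand":[1,1,1,1,1,1,1,1,1,1]}'
python3 - <<'E'
from cyl import *
s=bot.read_state();p=cams.read_camera("wrist");cv2.imwrite("pics/w1.png",p["image"])
print(s["ee_pos"],s["ee_rot"],s["joints"])
print(fittop(p,(.437,-.243),.224,s)); print(fitcyl(p,(.437,-.243),.176,.214,.025,s));print(fitcyl(p,(.437,-.243),.124,.162,.028,s))
E
```

```text
time_s: 5.58
ee_pos: [0.4355, -0.1523, 0.3071]
ee_rot: [-3.141, 0.0, 1.577]
contact_force: [-0.9, 1.5, -0.1]
opening: 0.0884
[ 0.43547676 -0.15225976  0.30712738] [-3.14087610e+00  3.13903976e-04  1.57686465e+00] [-5.93546931e-01  1.88626727e-01  1.42947109e+00 -6.64242165e-04
  1.52390925e+00 -5.99583866e-01]
(array([ 0.438 , -0.2423]), 0.0268, 1068, array([ 0.4376, -0.2269,  0.2224]))
(array([ 0.4379, -0.2436]), 968, np.float64(0.0007))
(array([ 0.4386, -0.2436]), 669, np.float64(0.0005))
```

View pics/w1.png

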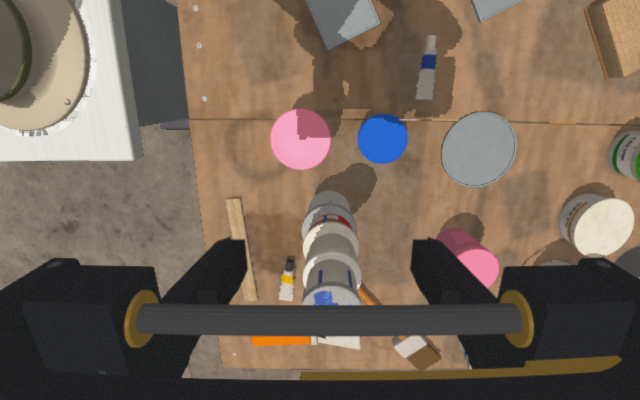

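```bash
python3 -m pendant '{"rot":[[0,0,0],[0,0,0],[0,0,0],[0,0,0],[0,0,0],[0,0,0],[0,0,0],[0,0,0],[0,0,0],[0,0,0]],"dp":[[-0.9,0.1,0],[-0.9,0,0],[-0.9,0,0],[-0.6,0,0],[-0.33,0,0],[0,0,0],[0,0,0.6],[0,0,0.8],[0,0,0.6],[0,0,0]],"hand":[1,1,1,1,1,1,1,1,1,1]}'
python3 -m pendant '{"rot":[[0,0,0],[0,0,0],[0,0,0],[0,0,0],[0,0,0],[0,0,0],[0,0,0],[0,0,0],[0,0,0],[0,0,0]],"dp":[[0,0,0.5],[0,0,0.5],[0,0,0.5],[0,0,0.4],[0,0,0.26],[0,0,0],[0,0,0],[0,0,0],[0,0,0],[0,0,0]],"hand":[1,1,1,1,1,1,1,1,1,1]}'
```

```text
time_s: 6.47
ee_pos: [0.4379, -0.2383, 0.2554]
ee_rot: [-3.138, -0.004, 1.578]
contact_force: [-0.4, -0.9, -0.1]
opening: 0.0885
time_s: 7.3
ee_pos: [0.4387, -0.2403, 0.2043]
ee_rot: [3.141, 0.001, 1.577]
contact_force: [0.3, 0.6, 0.1]
opening: 0.0882
```

```bash
python3 -m pendant '{"rot":[[0,0,0],[0,0,0],[0,0,0],[0,0,0],[0,0,0],[0,0,0],[0,0,0],[0,0,0],[0,0,0],[0,0,0]],"dp":[[-0.1,0,0.1],[0,0,0],[0,0,0],[0,0,0],[0,0,0],[0,0,0],[0,0,0],[0,0,0],[0,0,0],[0,0,0]],"hand":[1,0.3,0.2,0.1,0,-0.2,-0.4,-0.6,-0.8,-1]}' 25
```

```text
time_s: 8.13
ee_pos: [0.4386, -0.2427, 0.2013]
ee_rot: [3.142, 0.0, 1.576]
contact_force: [0.5, 0.5, 0.1]
opening: 0.0478
```

```bash
python3 -m pendant '{"rot":[[0,0,0],[0,0,0],[0,0,0],[0,0,0],[0,0,0],[0,0,0],[0,0,0],[0,0,0],[0,0,0],[0,0,0]],"dp":[[0,0,0],[0,0,0],[0,0,0],[0,0,-0.1],[0,0,-0.2],[0,0,-0.3],[0,0,-0.4],[0,0,-0.4],[0,0,-0.2],[0,0,0]],"hand":[-1,-1,-1,-1,-1,-1,-1,-1,-1,-1]}' 25
```

```text
time_s: 8.97
ee_pos: [0.4389, -0.243, 0.2426]
ee_rot: [3.14, 0.002, 1.576]
contact_force: [0.6, -0.1, -2.3]
opening: 0.0478
```

Run:
```python
from cyl import *
p=cams.read_camera("scene");cv2.imwrite("pics/s1.png",p["image"])
print(fitcyl(p,(.439,-.242),.124,.162,.028))
```

```text
(array([ 0.44  , -0.2406]), 497, np.float64(0.001))
```

View pics/s1.png

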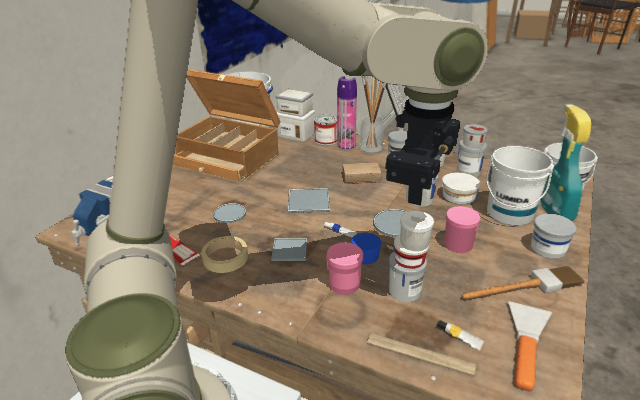

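```bash
python3 -m pendant '{"rot":[[0,0,0],[0,0,0],[0,0,0],[0,0,0],[0,0,0],[0,0,0],[0,0,0],[0,0,0],[0,0,0],[0,0,0]],"dp":[[0.3,0,0],[0.6,0,0],[0.9,0,0],[1,0.1,0],[1,0.1,0],[1,0.1,0],[1,0.1,0],[1,0,0],[1,0,0],[1,0,0]],"hand":[-1,-1,-1,-1,-1,-1,-1,-1,-1,-1]}'
python3 -m pendant '{"rot":[[0,0,0],[0,0,0],[0,0,0],[0,0,0],[0,0,0],[0,0,0],[0,0,0],[0,0,0],[0,0,0],[0,0,0]],"dp":[[0.9,0,0],[0.7,0,0.3],[0.5,0,0.5],[0.2,0,0.7],[0,0,0.7],[0,0,0.7],[0,0,0.7],[0,0,0.5],[0,0,0.2],[0,0,0]],"hand":[-1,-1,-1,-1,-1,-1,-1,-1,-1,-1]}'
```

```text
time_s: 9.85
ee_pos: [0.4464, -0.0203, 0.2409]
ee_rot: [-3.141, -0.001, 1.577]
contact_force: [0.2, -0.1, -1.8]
opening: 0.0478
time_s: 10.68
ee_pos: [0.446, 0.0356, 0.1329]
ee_rot: [-3.139, -0.001, 1.577]
contact_force: [-0.1, -0.0, -1.9]
opening: 0.0477
```

```bash
cat > tray.py <<'E'
from cyl import *
def trays(cam,names,st=None):
    p=cams.read_camera(cam)
    for n in names:
        for d in spotter.outline_of(p,n)[:2]:
            m=d["mask"].astype(np.uint8);cs=max(cv2.findContours(m,0,2)[0],key=cv2.contourArea)
            P=onplane(p,cs[:,0].astype(float),.0065,st)[:,:2].astype(np.float32)
            r=cv2.minAreaRect(P);print(n,round(d["p"],2),np.round(r[0],4),np.round(r[1],3),round(r[2],1))
    return p
E
python3 - <<'E'
from tray import *
s=bot.read_state();print(s["ee_pos"])
p=trays("wrist",["small_square_tray_floor","small_round_tray_floor","large_square_tray_floor","large_round_tray_floor"],s);cv2.imwrite("pics/w2.png",p["image"])
p=trays("scene",["small_square_tray_floor"])
X=cloud(p,np.ones((400,640),bool))
print(fitcyl(p,s["ee_pos"][:2],.11,.145,.025))
cv2.imwrite("pics/s2.png",p["image"])
E
```

```text
[0.44598663 0.0356196  0.13287989]
small_square_tray_floor 0.93 [0.4499 0.035 ] [0.074 0.076] 27.0
large_square_tray_floor 0.78 [0.6466 0.0928] [0.108 0.107] 28.5
(array([0.4364, 0.0402]), 339, np.float64(0.0046))
```

View pics/w2.png

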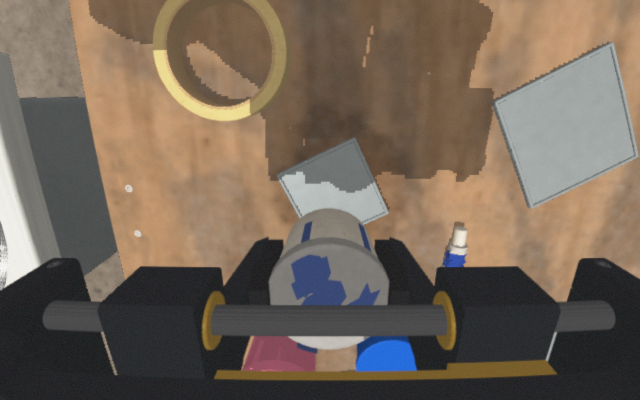

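View pics/s2.png

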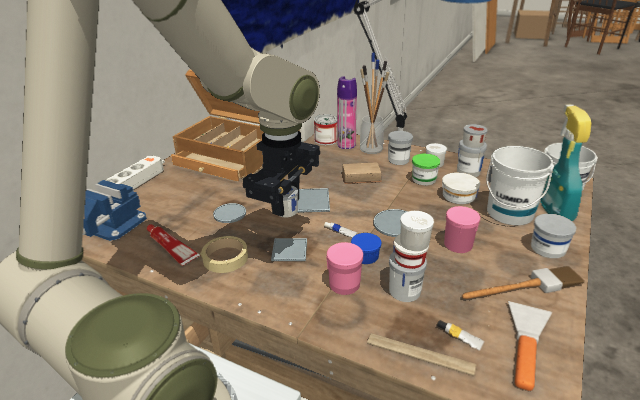

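```bash
python3 -m pendant '{"rot":[[0,0,0],[0,0,0],[0,0,0],[0,0,0],[0,0,0],[0,0,0],[0,0,0],[0,0,0],[0,0,0],[0,0,0]],"dp":[[0,0.12,0.3],[0,0,0.6],[0,0,0.6],[0,0,0.6],[0,0,0.6],[0,0,0.5],[0,0,0.35],[0,0,0.15],[0,0,0.05],[0,0,0]],"hand":[-1,-1,-1,-1,-1,-1,-1,-1,-1,-1]}'
```

```text
time_s: 11.87
ee_pos: [0.4502, 0.0348, 0.04]
ee_rot: [3.141, 0.0, 1.576]
contact_force: [-0.0, -1.0, -2.5]
opening: 0.0481
```

```bash
python3 -m pendant '{"rot":[[0,0,0],[0,0,0],[0,0,0],[0,0,0],[0,0,0],[0,0,0],[0,0,0],[0,0,0],[0,0,0],[0,0,0]],"dp":[[0,0,0.05],[0,0,0.05],[0,0,0.03],[0,0,0.03],[0,0,0.02],[0,0,0],[0,0,0],[0,0,0],[0,0,0],[0,0,0]],"hand":[-1,-1,-1,-1,-1,-1,-1,-1,-1,-1]}'
```

```text
time_s: 12.7
ee_pos: [0.45, 0.0348, 0.0355]
ee_rot: [3.142, 0.0, 1.576]
contact_force: [-0.1, -0.4, -2.2]
opening: 0.0477
```

```bash
python3 -m pendant '{"rot":[[0,0,0],[0,0,0],[0,0,0],[0,0,0],[0,0,0],[0,0,0],[0,0,0],[0,0,0],[0,0,0],[0,0,0]],"dp":[[0,0,0.02],[0,0,0.02],[0,0,0.02],[0,0,0],[0,0,0],[0,0,0],[0,0,0],[0,0,0],[0,0,0],[0,0,0]],"hand":[-1,-1,-1,-1,-1,-1,-1,-1,-1,-1]}'
```

```text
time_s: 13.53
ee_pos: [0.45, 0.0348, 0.0342]
ee_rot: [3.141, 0.0, 1.576]
contact_force: [-1.9, 0.4, 6.4]
opening: 0.0483
```

```bash
python3 -m pendant '{"rot":[[0,0,0],[0,0,0],[0,0,0],[0,0,0],[0,0,0],[0,0,0],[0,0,0],[0,0,0],[0,0,0],[0,0,0]],"dp":[[0,0,0],[0,0,0],[0,0,0],[0,0,0],[0,0,0],[0,0,0],[0,0,0],[0,0,-0.2],[0,0,-0.4],[0,0,-0.6]],"hand":[0.15,0.25,0.4,0.6,0.8,1,1,1,1,1]}'
```

```text
time_s: 14.37
ee_pos: [0.4495, 0.0349, 0.064]
ee_rot: [-3.14, -0.0, 1.576]
contact_force: [0.3, 0.3, 0.5]
opening: 0.0879
```

```bash
python3 -m pendant '{"rot":[[0,0,0],[0,0,0],[0,0,0],[0,0,0],[0,0,0],[0,0,0],[0,0,0],[0,0,0],[0,0,0],[0,0,0]],"dp":[[0,0,-0.9],[0,0,-1],[0,0,-1],[-0.2,0,-1],[-0.6,0,-0.9],[-1,0,-0.4],[-1,0,0],[-1,0,0],[-1,-0.1,0],[-1,-0.1,0]],"hand":[1,1,1,1,1,1,1,1,1,1]}'
python3 -m pendant '{"rot":[[0,0,0],[0,0,0],[0,0,0],[0,0,0],[0,0,0],[0,0,0],[0,0,0],[0,0,0],[0,0,0],[0,0,0]],"dp":[[-1,0,0],[-0.8,0,0],[-0.5,0,0],[-0.2,0,0],[0,0,0],[0,0,0],[0,0,0],[0,0,0],[0,0,0],[0,0,0]],"hand":[1,1,1,1,1,1,1,1,1,1]}'
python3 - <<'E'
from cyl import *
s=bot.read_state();print(s["ee_pos"],s["ee_rot"])
p=cams.read_camera("top");print("small",fittop(p,(.449,.035),.057),fitcyl(p,(.449,.035),.01,.045,.025))
cv2.imwrite("pics/t3.png",p["image"])
p=cams.read_camera("scene");print("small",fitcyl(p,(.449,.035),.01,.045,.025),fittop(p,(.449,.035),.057))
print("white",fitcyl(p,(.439,-.242),.124,.162,.028))
p=cams.read_camera("wrist");print("white",fitcyl(p,(.439,-.242),.124,.162,.028,s),fittop(p,(.439,-.242),.172,s))
cv2.imwrite("pics/w3.png",p["image"])
E
```

```text
time_s: 15.2
ee_pos: [0.4454, -0.1113, 0.1944]
ee_rot: [3.141, 0.0, 1.577]
contact_force: [0.4, 0.3, 0.2]
opening: 0.0882
time_s: 16.03
ee_pos: [0.4462, -0.1722, 0.194]
ee_rot: [3.142, -0.0, 1.577]
contact_force: [0.3, 0.0, -0.5]
opening: 0.0878
[ 0.44620198 -0.17220384  0.19404921] [ 3.14156868e+00 -2.04188637e-05  1.57715172e+00]
small (array([0.4497, 0.034 ]), 0.0262, 311, array([0.4493, 0.0341, 0.0545])) (None, 8, None)
small (array([0.451 , 0.0363]), 277, np.float64(0.0011)) (array([0.4488, 0.0357]), 0.027, 294, array([0.4478, 0.0341, 0.0547]))
white (array([ 0.44  , -0.2406]), 507, np.float64(0.001))
white (array([ 0.4388, -0.2428]), 1779, np.float64(0.0004)) (array([ 0.4391, -0.242 ]), 0.0293, 3312, array([ 0.4386, -0.2437,  0.1729]))
```

View pics/t3.png

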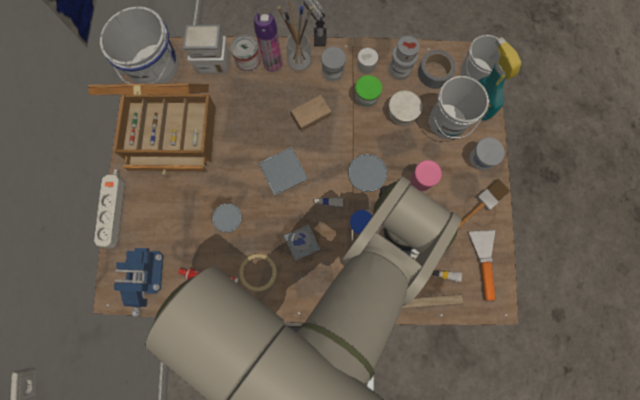

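```bash
python3 -m pendant '{"rot":[[0,0,0],[0,0,0],[0,0,0],[0,0,0],[0,0,0],[0,0,0],[0,0,0],[0,0,0],[0,0,0],[0,0,0]],"dp":[[0,-0.29,-0.4],[-0.5,0,0],[-0.9,0,0],[-0.8,0,0],[-0.5,0,0],[-0.11,0,0],[0,0,0],[0,0,0.2],[0,0,0.4],[0,0,0.5]],"hand":[1,1,1,1,1,1,1,1,1,1]}'
python3 -m pendant '{"rot":[[0,0,0],[0,0,0],[0,0,0],[0,0,0],[0,0,0],[0,0,0],[0,0,0],[0,0,0],[0,0,0],[0,0,0]],"dp":[[0,0,0.5],[0,0,0.3],[0,0,0.2],[0,0,0.05],[0,0,0],[0,0,0],[0,0,0],[0,0,0],[0,0,0],[0,0,0]],"hand":[1,1,1,1,1,1,1,1,1,1]}'
```

```text
time_s: 17.02
ee_pos: [0.4395, -0.2422, 0.1765]
ee_rot: [3.141, 0.001, 1.577]
contact_force: [0.2, -0.3, -0.1]
opening: 0.0883
time_s: 17.85
ee_pos: [0.4393, -0.243, 0.1504]
ee_rot: [3.141, 0.0, 1.576]
contact_force: [-0.9, 0.4, 0.4]
opening: 0.0879
```

```bash
python3 -m pendant '{"rot":[[0,0,0],[0,0,0],[0,0,0],[0,0,0],[0,0,0],[0,0,0],[0,0,0],[0,0,0],[0,0,0],[0,0,0]],"dp":[[0,0,0],[0,0,0],[0,0,0],[0,0,0],[0,0,0],[0,0,0],[0,0,0],[0,0,0],[0,0,0],[0,0,0]],"hand":[0.5,0.4,0.3,0.2,0,-0.2,-0.4,-0.6,-0.8,-1]}' 25
python3 -m pendant '{"rot":[[0,0,0],[0,0,0],[0,0,0],[0,0,0],[0,0,0],[0,0,0],[0,0,0],[0,0,0],[0,0,0],[0,0,0]],"dp":[[0,0,0],[0,0,-0.05],[0,0,-0.1],[0,0,-0.2],[0,0,-0.4],[0,0,-0.6],[0,0,-0.6],[0,0,-0.4],[0,0,-0.2],[0,0,0]],"hand":[-1,-1,-1,-1,-1,-1,-1,-1,-1,-1]}'
python3 - <<'E'
from tray import *
p=trays("top",["small_round_tray_floor"])
p=trays("scene",["small_round_tray_floor"]);cv2.imwrite("pics/s4.png",p["image"])
print("low",fitcyl(p,(.439,-.236),.084,.112,.0305),fittop(p,(.439,-.236),.12))
E
```

```text
time_s: 18.68
ee_pos: [0.4393, -0.243, 0.1502]
ee_rot: [-3.142, -0.0, 1.576]
contact_force: [0.1, 0.6, -1.3]
opening: 0.0541
time_s: 19.52
ee_pos: [0.4395, -0.2432, 0.2152]
ee_rot: [3.14, 0.002, 1.576]
contact_force: [0.1, -0.8, -1.7]
opening: 0.0542
small_round_tray_floor 0.74 [0.512 0.241] [0.075 0.074] 3.4
small_round_tray_floor 0.74 [0.5095 0.2399] [0.089 0.076] 51.9
low (array([ 0.4396, -0.2347]), 347, np.float64(0.0009)) (array([ 0.4387, -0.2362]), 0.0341, 646, array([ 0.4346, -0.2362,  0.1196]))
```

View pics/s4.png

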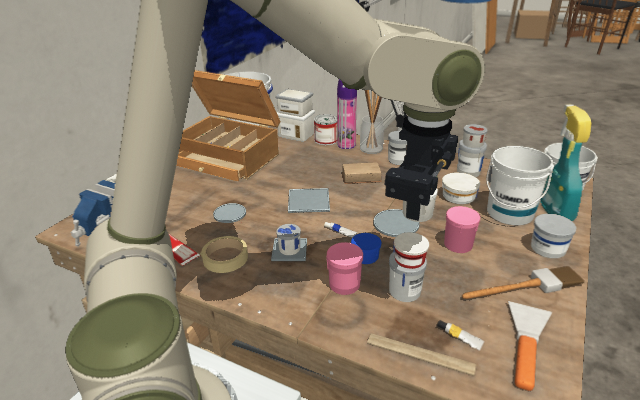

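```bash
python3 -m pendant '{"rot":[[0,0,0],[0,0,0],[0,0,0],[0,0,0],[0,0,0],[0,0,0],[0,0,0],[0,0,0],[0,0,0],[0,0,0]],"dp":[[0.3,0,0],[0.6,0,0],[0.9,0.1,0],[1,0.2,0],[1,0.2,0],[1,0.2,0],[1,0.2,0],[1,0.2,0],[1,0.2,0],[1,0.2,0]],"hand":[-1,-1,-1,-1,-1,-1,-1,-1,-1,-1]}'
python3 -m pendant '{"rot":[[0,0,0],[0,0,0],[0,0,0],[0,0,0],[0,0,0],[0,0,0],[0,0,0],[0,0,0],[0,0,0],[0,0,0]],"dp":[[1,0.2,0],[1,0.2,0],[1,0.2,0],[1,0.2,0],[1,0.2,0],[1,0.2,0],[1,0.1,0],[0.9,0,0],[0.7,0,0],[0.6,0,0]],"hand":[-1,-1,-1,-1,-1,-1,-1,-1,-1,-1]}'
python3 -m pendant '{"rot":[[0,0,0],[0,0,0],[0,0,0],[0,0,0],[0,0,0],[0,0,0],[0,0,0],[0,0,0],[0,0,0],[0,0,0]],"dp":[[0.4,0,0.2],[0.2,0,0.4],[0,0,0.7],[0,0,0.7],[0,0,0.7],[0,0,0.7],[0,0,0.5],[0,0,0.3],[0,0,0],[0,0,0]],"hand":[-1,-1,-1,-1,-1,-1,-1,-1,-1,-1]}'
python3 - <<'E'
from tray import *
s=bot.read_state();print(s["ee_pos"])
p=trays("wrist",["small_round_tray_floor"],s);cv2.imwrite("pics/w5.png",p["image"])
E
```

```text
time_s: 20.55
ee_pos: [0.4749, -0.0203, 0.2139]
ee_rot: [-3.141, -0.0, 1.577]
contact_force: [0.4, -0.3, -0.3]
opening: 0.0542
time_s: 21.38
ee_pos: [0.5054, 0.2098, 0.2137]
ee_rot: [-3.141, -0.0, 1.578]
contact_force: [-1.4, 0.7, -1.7]
opening: 0.0541
time_s: 22.22
ee_pos: [0.5065, 0.2223, 0.1088]
ee_rot: [-3.141, 0.0, 1.576]
contact_force: [-0.4, 0.7, -0.3]
opening: 0.0543
[0.50652856 0.22227359 0.10884269]
small_round_tray_floor 0.76 [0.5125 0.2476] [0.068 0.079] 84.1
```

View pics/w5.png

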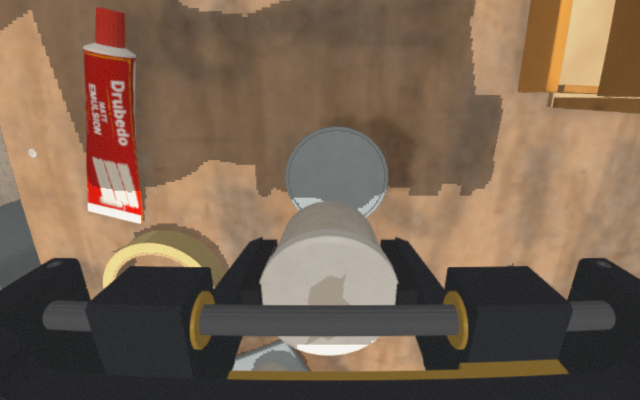

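```bash
python3 -m pendant '{"rot":[[0,0,0],[0,0,0],[0,0,0],[0,0,0],[0,0,0],[0,0,0],[0,0,0],[0,0,0],[0,0,0],[0,0,0]],"dp":[[0.3,0.1,0],[0.3,0.1,0.3],[0.13,0,0.5],[0,0,0.5],[0,0,0.5],[0,0,0.4],[0,0,0.3],[0,0,0.15],[0,0,0.05],[0,0,0]],"hand":[-1,-1,-1,-1,-1,-1,-1,-1,-1,-1]}'
```

```text
time_s: 23.15
ee_pos: [0.5117, 0.2408, 0.0415]
ee_rot: [3.141, -0.0, 1.576]
contact_force: [0.7, -0.4, -0.7]
opening: 0.0542
```

```bash
python3 -m pendant '{"rot":[[0,0,0],[0,0,0],[0,0,0],[0,0,0],[0,0,0],[0,0,0],[0,0,0],[0,0,0],[0,0,0],[0,0,0]],"dp":[[0,0,0.06],[0,0,0.06],[0,0,0.04],[0,0,0.03],[0,0,0.02],[0,0,0.02],[0,0,0],[0,0,0],[0,0,0],[0,0,0]],"hand":[-1,-1,-1,-1,-1,-1,-1,-1,-1,-1]}'
```

```text
time_s: 23.98
ee_pos: [0.5116, 0.2407, 0.0358]
ee_rot: [3.142, -0.0, 1.576]
contact_force: [0.5, 0.4, -0.7]
opening: 0.0542
```

```bash
python3 -m pendant '{"rot":[[0,0,0],[0,0,0],[0,0,0],[0,0,0],[0,0,0],[0,0,0],[0,0,0],[0,0,0],[0,0,0],[0,0,0]],"dp":[[0,0,0.02],[0,0,0.02],[0,0,0.02],[0,0,0],[0,0,0],[0,0,0],[0,0,0],[0,0,0],[0,0,0],[0,0,0]],"hand":[-1,-1,-1,-1,-1,-1,-1,-1,-1,-1]}'
```

```text
time_s: 24.82
ee_pos: [0.5116, 0.2407, 0.0352]
ee_rot: [3.141, -0.0, 1.577]
contact_force: [-3.7, -1.4, 8.2]
opening: 0.0543
```

```bash
python3 -m pendant '{"rot":[[0,0,0],[0,0,0],[0,0,0],[0,0,0],[0,0,0],[0,0,0],[0,0,0],[0,0,0],[0,0,0],[0,0,0]],"dp":[[0,0,0],[0,0,0],[0,0,0],[0,0,0],[0,0,0],[0,0,0],[0,0,-0.2],[0,0,-0.5],[0,0,-0.8],[0,0,-0.9]],"hand":[0.3,0.4,0.5,0.7,0.9,1,1,1,1,1]}'
```

```text
time_s: 25.65
ee_pos: [0.5111, 0.2406, 0.0946]
ee_rot: [-3.14, 0.0, 1.576]
contact_force: [0.4, 0.1, 0.6]
opening: 0.0882
```

```bash
python3 -m pendant '{"rot":[[0,0,0],[0,0,0],[0,0,0],[0,0,0],[0,0,0],[0,0,0],[0,0,0],[0,0,0],[0,0,0],[0,0,0]],"dp":[[0,0,-1],[0,0,-1],[-0.4,0,-0.9],[-0.8,-0.2,-0.2],[-1,-0.3,0],[-1,-0.3,0],[-1,-0.3,0],[-1,-0.3,0],[-1,-0.3,0],[-1,-0.3,0]],"hand":[1,1,1,1,1,1,1,1,1,1]}'
python3 -m pendant '{"rot":[[0,0,0],[0,0,0],[0,0,0],[0,0,0],[0,0,0],[0,0,0],[0,0,0],[0,0,0],[0,0,0],[0,0,0]],"dp":[[-1,-0.3,0],[-1,-0.2,0],[-1,-0.2,0],[-1,-0.1,0],[-1,0,0],[-1,0,0],[-1,0,0],[-0.7,0,0],[-0.3,0,0],[0,0,0]],"hand":[1,1,1,1,1,1,1,1,1,1]}'
python3 - <<'E'
from cyl import *
s=bot.read_state();print(s["ee_pos"],s["ee_rot"])
p=cams.read_camera("top");print("whiteplaced",fittop(p,(.511,.240),.057))
p=cams.read_camera("scene");print("whiteplaced",fitcyl(p,(.511,.24),.01,.045,.028),fittop(p,(.511,.24),.057))
cv2.imwrite("pics/s6.png",p["image"])
p=cams.read_camera("wrist");print("low",fitcyl(p,(.439,-.236),.084,.112,.0305,s),fittop(p,(.439,-.236),.12,s))
print("tall",fitcyl(p,(.439,-.236),.01,.065,.033,s))
E
```

```text
time_s: 26.48
ee_pos: [0.462, 0.0594, 0.1722]
ee_rot: [3.141, 0.0, 1.577]
contact_force: [0.8, 0.8, -0.1]
opening: 0.0879
time_s: 27.32
ee_pos: [0.4437, -0.1408, 0.1719]
ee_rot: [3.141, 0.0, 1.575]
contact_force: [-0.1, -0.4, -0.0]
opening: 0.0879
[ 0.44372097 -0.14075037  0.17190742] [3.14132453e+00 2.69835587e-04 1.57457038e+00]
whiteplaced (array([0.5111, 0.2403]), 0.0292, 371, array([0.5108, 0.2402, 0.0565]))
whiteplaced (array([0.5123, 0.2436]), 265, np.float64(0.0015)) (array([0.5096, 0.2417]), 0.0302, 283, array([0.5076, 0.2396, 0.0565]))
low (array([ 0.437 , -0.2396]), 712, np.float64(0.0007)) (array([ 0.438 , -0.2386]), 0.0321, 2898, array([ 0.4379, -0.2415,  0.1211]))
tall (array([ 0.4356, -0.2371]), 1470, np.float64(0.0006))
```

View pics/s6.png

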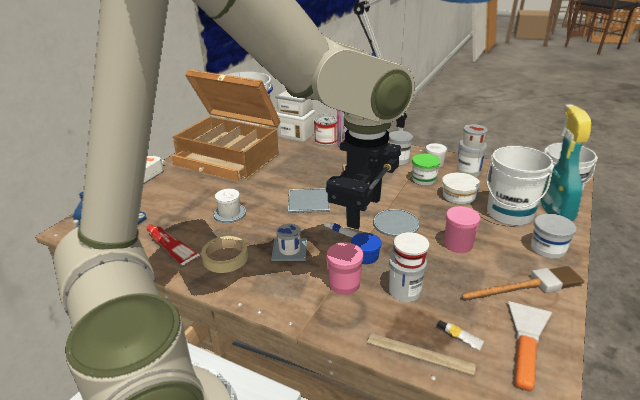

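```bash
python3 -m pendant '{"rot":[[0,0,0],[0,0,0],[0,0,0],[0,0,0],[0,0,0],[0,0,0],[0,0,0],[0,0,0],[0,0,0],[0,0,0]],"dp":[[-0.5,-0.1,0],[-0.9,-0.13,0],[-1,0,0],[-0.8,0,0],[-0.5,0,0],[-0.17,0,0],[0,0,0],[0,0,0.3],[0,0,0.5],[0,0,0.5]],"hand":[1,1,1,1,1,1,1,1,1,1]}'
python3 -m pendant '{"rot":[[0,0,0],[0,0,0],[0,0,0],[0,0,0],[0,0,0],[0,0,0],[0,0,0],[0,0,0],[0,0,0],[0,0,0]],"dp":[[0,0,0.5],[0,0,0.4],[0,0,0.2],[0,0,0.1],[0,0,0.05],[0,0,0],[0,0,0],[0,0,0],[0,0,0],[0,0,0]],"hand":[1,1,1,1,1,1,1,1,1,1]}'
```

```text
time_s: 28.3
ee_pos: [0.4386, -0.2351, 0.1387]
ee_rot: [3.141, 0.0, 1.578]
contact_force: [0.1, -0.2, 0.2]
opening: 0.0877
time_s: 29.13
ee_pos: [0.4386, -0.2366, 0.1082]
ee_rot: [3.141, 0.0, 1.576]
contact_force: [-0.0, 0.4, -0.2]
opening: 0.088
```

```bash
python3 -m pendant '{"rot":[[0,0,0],[0,0,0],[0,0,0],[0,0,0],[0,0,0],[0,0,0],[0,0,0],[0,0,0],[0,0,0],[0,0,0]],"dp":[[-0.04,0,0.04],[0,0,0],[0,0,0],[0,0,0],[0,0,0],[0,0,0],[0,0,0],[0,0,0],[0,0,0],[0,0,0]],"hand":[0.6,0.5,0.4,0.3,0.1,-0.2,-0.4,-0.6,-0.8,-1]}' 25
python3 -m pendant '{"rot":[[0,0,0],[0,0,0],[0,0,0],[0,0,0],[0,0,0],[0,0,0],[0,0,0],[0,0,0],[0,0,0],[0,0,0]],"dp":[[0,0,0],[0,0,-0.05],[0,0,-0.1],[0,0,-0.2],[0,0,-0.4],[0,0,-0.6],[0,0,-0.6],[0,0,-0.4],[0,0,-0.2],[0,0,0]],"hand":[-1,-1,-1,-1,-1,-1,-1,-1,-1,-1]}'
python3 - <<'E'
from tray import *
p=trays("top",["large_square_tray_floor"])
p=trays("scene",["large_square_tray_floor"]);cv2.imwrite("pics/s7.png",p["image"])
print("tall",fitcyl(p,(.439,-.236),.01,.065,.033),fittop(p,(.439,-.236),.08))
E
```

```text
time_s: 29.97
ee_pos: [0.4385, -0.2375, 0.107]
ee_rot: [-3.141, -0.0, 1.576]
contact_force: [-0.4, 0.2, 0.4]
opening: 0.0584
time_s: 30.8
ee_pos: [0.4388, -0.2377, 0.1719]
ee_rot: [3.14, 0.001, 1.577]
contact_force: [0.1, -0.1, -1.5]
opening: 0.0581
large_square_tray_floor 0.92 [0.6483 0.0916] [0.109 0.104] 28.4
large_square_tray_floor 0.69 [0.645  0.0927] [0.124 0.106] 26.0
tall (array([ 0.4377, -0.2323]), 706, np.float64(0.001)) (array([ 0.4346, -0.2323]), 0.0366, 774, array([ 0.4324, -0.2335,  0.0794]))
```

View pics/s7.png

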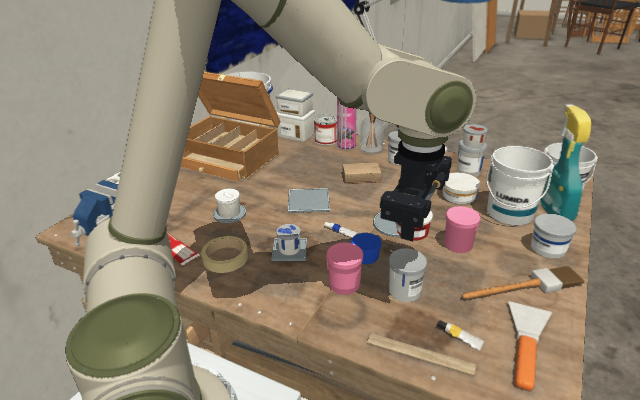

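```bash
python3 -m pendant '{"rot":[[0,0,0],[0,0,0],[0,0,0],[0,0,0],[0,0,0],[0,0,0],[0,0,0],[0,0,0],[0,0,0],[0,0,0]],"dp":[[0.3,0.2,0],[0.6,0.4,0],[0.9,0.6,0],[1,0.7,0],[1,0.7,0],[1,0.7,0],[1,0.7,0],[1,0.7,0],[1,0.7,0],[1,0.7,0]],"hand":[-1,-1,-1,-1,-1,-1,-1,-1,-1,-1]}'
python3 -m pendant '{"rot":[[0,0,0],[0,0,0],[0,0,0],[0,0,0],[0,0,0],[0,0,0],[0,0,0],[0,0,0],[0,0,0],[0,0,0]],"dp":[[1,0.7,0],[1,0.6,0],[0.8,0.5,0],[0.5,0.3,0],[0.2,0.1,0],[0,0,0.3],[0,0,0.6],[0,0,0.6],[0,0,0.4],[0,0,0]],"hand":[-1,-1,-1,-1,-1,-1,-1,-1,-1,-1]}'
python3 - <<'E'
from tray import *
s=bot.read_state();print(s["ee_pos"],s["ee_rot"])
p=trays("wrist",["large_square_tray_floor"],s);cv2.imwrite("pics/w8.png",p["image"])
E
```

```text
time_s: 31.83
ee_pos: [0.5904, -0.0144, 0.1702]
ee_rot: [-3.141, -0.0, 1.577]
contact_force: [0.4, -1.1, -0.9]
opening: 0.0583
time_s: 32.67
ee_pos: [0.6429, 0.0705, 0.1205]
ee_rot: [-3.137, -0.0, 1.575]
contact_force: [-0.1, -0.2, -1.7]
opening: 0.0585
[0.6428863  0.07046739 0.12051276] [-3.13657371e+00 -2.06152460e-04  1.57548228e+00]
large_square_tray_floor 0.55 [0.6476 0.0931] [0.105 0.105] 28.3
```

View pics/w8.png

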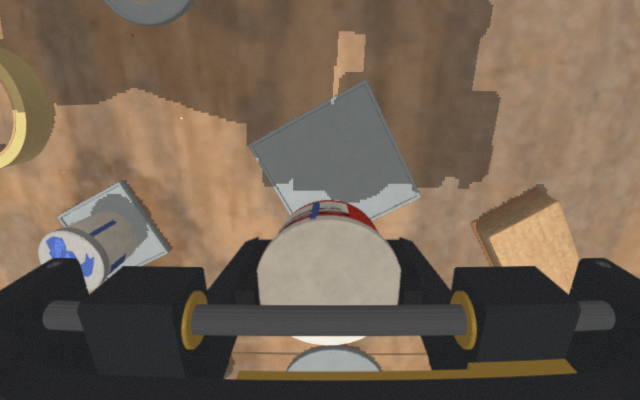

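```bash
python3 -m pendant '{"rot":[[0,0,0],[0,0,0],[0,0,0],[0,0,0],[0,0,0],[0,0,0],[0,0,0],[0,0,0],[0,0,0],[0,0,0]],"dp":[[0.3,0.1,0.2],[0.4,0.07,0.5],[0.2,0,0.6],[0,0,0.6],[0,0,0.5],[0,0,0.4],[0,0,0.25],[0,0,0.15],[0,0,0.05],[0,0,0]],"hand":[-1,-1,-1,-1,-1,-1,-1,-1,-1,-1]}'
```

```text
time_s: 33.6
ee_pos: [0.6486, 0.0938, 0.0421]
ee_rot: [3.141, -0.0, 1.576]
contact_force: [0.5, 0.3, -1.0]
opening: 0.0582
```

```bash
python3 -m pendant '{"rot":[[0,0,0],[0,0,0],[0,0,0],[0,0,0],[0,0,0],[0,0,0],[0,0,0],[0,0,0],[0,0,0],[0,0,0]],"dp":[[-0.04,-0.04,0.08],[0,0,0.08],[0,0,0.06],[0,0,0.05],[0,0,0.04],[0,0,0.03],[0,0,0.02],[0,0,0],[0,0,0],[0,0,0]],"hand":[-1,-1,-1,-1,-1,-1,-1,-1,-1,-1]}'
```

```text
time_s: 34.43
ee_pos: [0.6474, 0.0927, 0.033]
ee_rot: [3.142, 0.0, 1.576]
contact_force: [0.5, 0.3, -1.7]
opening: 0.0585
```

```bash
python3 -m pendant '{"rot":[[0,0,0],[0,0,0],[0,0,0],[0,0,0],[0,0,0],[0,0,0],[0,0,0],[0,0,0],[0,0,0],[0,0,0]],"dp":[[0,0,0.02],[0,0,0.02],[0,0,0.02],[0,0,0],[0,0,0],[0,0,0],[0,0,0],[0,0,0],[0,0,0],[0,0,0]],"hand":[-1,-1,-1,-1,-1,-1,-1,-1,-1,-1]}'
```

```text
time_s: 35.27
ee_pos: [0.6474, 0.0927, 0.032]
ee_rot: [3.141, 0.0, 1.576]
contact_force: [-2.3, -0.9, 5.7]
opening: 0.058
```

```bash
python3 -m pendant '{"rot":[[0,0,0],[0,0,0],[0,0,0],[0,0,0],[0,0,0],[0,0,0],[0,0,0],[0,0,0],[0,0,0],[0,0,0]],"dp":[[0,0,0],[0,0,0],[0,0,0],[0,0,0],[0,0,0],[0,0,0],[0,0,-0.2],[0,0,-0.5],[0,0,-0.8],[0,0,-0.9]],"hand":[0.45,0.5,0.6,0.75,0.9,1,1,1,1,1]}'
```

```text
time_s: 36.1
ee_pos: [0.6471, 0.0927, 0.0926]
ee_rot: [-3.141, -0.0, 1.576]
contact_force: [-0.0, 0.2, 0.6]
opening: 0.0882
```

```bash
python3 -m pendant '{"rot":[[0,0,0],[0,0,0],[0,0,0],[0,0,0],[0,0,0],[0,0,0],[0,0,0],[0,0,0],[0,0,0],[0,0,0]],"dp":[[0,0,-1],[0,0,-1],[-0.4,-0.2,-0.5],[-0.8,-0.5,0],[-1,-0.7,0],[-1,-0.7,0],[-1,-0.7,0],[-1,-0.7,0],[-1,-0.7,0],[-1,-0.7,0]],"hand":[1,1,1,1,1,1,1,1,1,1]}'
python3 -m pendant '{"rot":[[0,0,0],[0,0,0],[0,0,0],[0,0,0],[0,0,0],[0,0,0],[0,0,0],[0,0,0],[0,0,0],[0,0,0]],"dp":[[-1,-0.8,0],[-0.8,-0.8,0],[-0.5,-0.8,0],[-0.2,-0.6,0],[0,-0.3,0],[0,0,0],[0,0,0],[0,0,0],[0,0,0],[0,0,0]],"hand":[1,1,1,1,1,1,1,1,1,1]}'
python3 - <<'E'
from cyl import *
s=bot.read_state();print(s["ee_pos"],s["ee_rot"])
p=cams.read_camera("top");print("lowplaced",fittop(p,(.647,.0925),.045))
p=cams.read_camera("scene");print("lowplaced",fitcyl(p,(.647,.0925),.01,.037,.0305),fittop(p,(.647,.0925),.045))
cv2.imwrite("pics/s9.png",p["image"])
p=cams.read_camera("wrist")
print("tall",fitcyl(p,(.436,-.236),.01,.065,.033,s),fittop(p,(.436,-.236),.08,s))
E
```

```text
time_s: 36.93
ee_pos: [0.5243, -0.0894, 0.1544]
ee_rot: [3.141, 0.0, 1.576]
contact_force: [0.2, -0.8, -0.8]
opening: 0.0879
time_s: 37.77
ee_pos: [0.4443, -0.1506, 0.1539]
ee_rot: [3.141, 0.0, 1.577]
contact_force: [-0.3, 1.0, 0.1]
opening: 0.088
[ 0.44430143 -0.15061089  0.15392487] [3.14148645e+00 1.17569446e-06 1.57744955e+00]
lowplaced (array([0.6472, 0.0927]), 0.0324, 432, array([0.6464, 0.0929, 0.0445]))
lowplaced (array([0.6491, 0.0959]), 199, np.float64(0.0015)) (array([0.6455, 0.095 ]), 0.0342, 301, array([0.6433, 0.0924, 0.0447]))
tall (array([ 0.4357, -0.2352]), 1678, np.float64(0.0006)) (array([ 0.4356, -0.2328]), 0.0354, 2807, array([ 0.436 , -0.2215,  0.0804]))
```

View pics/s9.png

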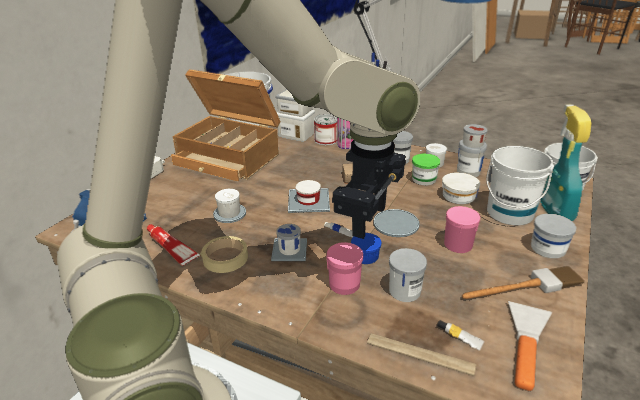

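```bash
python3 -m pendant '{"rot":[[0,0,0],[0,0,0],[0,0,0],[0,0,0],[0,0,0],[0,0,0],[0,0,0],[0,0,0],[0,0,0],[0,0,0]],"dp":[[-0.4,-0.2,0],[-0.8,-0.13,0],[-0.9,0,0],[-0.7,0,0],[-0.4,0,0],[-0.14,0,0],[0,0,0.3],[0,0,0.4],[0,0,0.3],[0,0,0]],"hand":[1,1,1,1,1,1,1,1,1,1]}'
python3 - <<'E'
from cyl import *
s=bot.read_state();print(s["ee_pos"],s["ee_rot"])
p=cams.read_camera("wrist");cv2.imwrite("pics/w10.png",p["image"])
E
```

```text
time_s: 38.75
ee_pos: [0.4354, -0.2332, 0.1274]
ee_rot: [-3.139, -0.002, 1.577]
contact_force: [-1.2, -0.1, 0.3]
opening: 0.088
[ 0.43537401 -0.23324716  0.12736243] [-3.13913009e+00 -2.33027373e-03  1.57722326e+00]
```

View pics/w10.png

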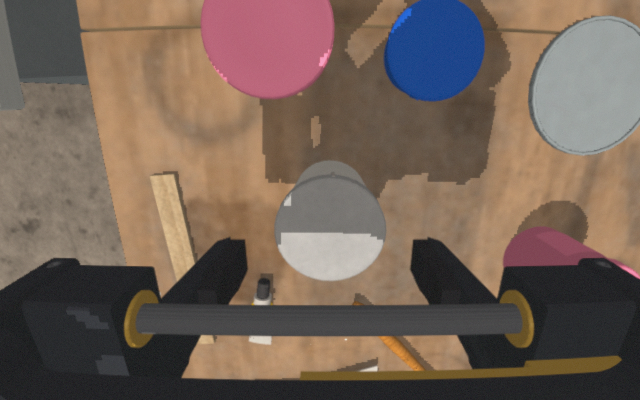

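```bash
python3 -m pendant '{"rot":[[0,0,0],[0,0,0],[0,0,0],[0,0,0],[0,0,0],[0,0,0],[0,0,0],[0,0,0],[0,0,0],[0,0,0]],"dp":[[-0.03,0,0.3],[0,0,0.5],[0,0,0.5],[0,0,0.5],[0,0,0.5],[0,0,0.4],[0,0,0.3],[0,0,0.15],[0,0,0.05],[0,0,0]],"hand":[1,1,1,1,1,1,1,1,1,1]}'
python3 -m pendant '{"rot":[[0,0,0],[0,0,0],[0,0,0],[0,0,0],[0,0,0],[0,0,0],[0,0,0],[0,0,0],[0,0,0],[0,0,0]],"dp":[[0,0,0],[0,0,0],[0,0,0],[0,0,0],[0,0,0],[0,0,0],[0,0,0],[0,0,0],[0,0,0],[0,0,0]],"hand":[0.8,0.7,0.6,0.5,0.3,0,-0.4,-0.6,-0.8,-1]}' 30
```

```text
time_s: 39.63
ee_pos: [0.4361, -0.2353, 0.049]
ee_rot: [3.141, 0.0, 1.577]
contact_force: [0.5, -0.2, -1.1]
opening: 0.0881
time_s: 40.47
ee_pos: [0.4361, -0.2354, 0.0493]
ee_rot: [3.141, 0.0, 1.576]
contact_force: [-1.1, -0.3, 5.2]
opening: 0.0672
```

```bash
python3 -m pendant '{"rot":[[0,0,0],[0,0,0],[0,0,0],[0,0,0],[0,0,0],[0,0,0],[0,0,0],[0,0,0],[0,0,0],[0,0,0]],"dp":[[0,0,0],[0,0,0],[0,0,0],[0,0,0],[0,0,0],[0,0,0],[0,0,0],[0,0,0],[0,0,0],[0,0,0]],"hand":[-1,-1,-1,-1,-1,-1,-1,-1,-1,-1]}' 30
```

```text
time_s: 41.3
ee_pos: [0.4361, -0.2353, 0.0493]
ee_rot: [3.141, 0.0, 1.576]
contact_force: [-0.3, 1.4, 5.2]
opening: 0.0675
```

```bash
python3 -m pendant '{"rot":[[0,0,0],[0,0,0],[0,0,0],[0,0,0],[0,0,0],[0,0,0],[0,0,0],[0,0,0],[0,0,0],[0,0,0]],"dp":[[0,0,0],[0,0,0],[0,0,0],[0,0,0],[0,0,0.1],[0,0,0.1],[0,0,0.04],[0,0,0],[0,0,0],[0,0,0]],"hand":[0.7,0.8,0.9,1,1,1,1,1,1,1]}' 30
python3 -m pendant '{"rot":[[0,0,0],[0,0,0],[0,0,0],[0,0,0],[0,0,0],[0,0,0],[0,0,0],[0,0,0],[0,0,0],[0,0,0]],"dp":[[0,0,0],[0,0,0],[0,0,0],[0,0,0],[0,0,0],[0,0,0],[0,0,0],[0,0,0],[0,0,0],[0,0,0]],"hand":[0.8,0.7,0.6,0.5,0.3,0,-0.4,-0.6,-0.8,-1]}' 30
```

```text
time_s: 42.13
ee_pos: [0.436, -0.2353, 0.043]
ee_rot: [3.142, 0.0, 1.576]
contact_force: [0.0, -0.5, -0.3]
opening: 0.0882
time_s: 42.97
ee_pos: [0.436, -0.2353, 0.043]
ee_rot: [3.142, 0.0, 1.576]
contact_force: [0.2, -0.9, 0.4]
opening: 0.0647
```

```bash
python3 -m pendant '{"rot":[[0,0,0],[0,0,0],[0,0,0],[0,0,0],[0,0,0],[0,0,0],[0,0,0],[0,0,0],[0,0,0],[0,0,0]],"dp":[[0,0,0],[0,0,-0.05],[0,0,-0.15],[0,0,-0.3],[0,0,-0.5],[0,0,-0.7],[0,0,-0.8],[0,0,-0.6],[0,0,-0.4],[0,0,-0.2]],"hand":[-1,-1,-1,-1,-1,-1,-1,-1,-1,-1]}'
python3 - <<'E'
from tray import *
p=trays("top",["large_round_tray_floor"])
p=trays("scene",["large_round_tray_floor"]);cv2.imwrite("pics/s11.png",p["image"])
E
```

```text
time_s: 43.8
ee_pos: [0.4362, -0.2354, 0.1374]
ee_rot: [3.14, 0.002, 1.576]
contact_force: [-0.5, 0.2, -2.7]
opening: 0.0647
large_round_tray_floor 0.2 [0.4468 0.0344] [0.077 0.074] 28.4
```

View pics/s11.png

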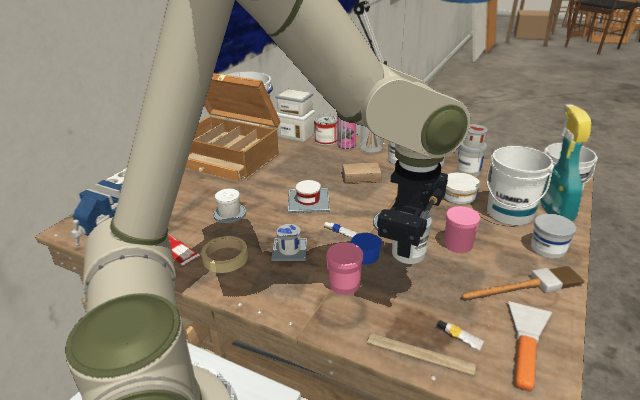

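```bash
python3 -m pendant '{"rot":[[0,0,0],[0,0,0],[0,0,0],[0,0,0],[0,0,0],[0,0,0],[0,0,0],[0,0,0],[0,0,0],[0,0,0]],"dp":[[0,0.3,0],[0.1,0.6,0],[0.2,0.9,0],[0.3,1,0],[0.4,1,0],[0.4,1,0],[0.4,1,0],[0.4,0.8,0],[0.2,0.5,0],[0.1,0.2,0]],"hand":[-1,-1,-1,-1,-1,-1,-1,-1,-1,-1]}'
python3 -m pendant '{"rot":[[0,0,0],[0,0,0],[0,0,0],[0,0,0],[0,0,0],[0,0,0],[0,0,0],[0,0,0],[0,0,0],[0,0,0]],"dp":[[0,0.2,0],[0,0.2,0],[0,0,0],[0,0,0],[0,0,0],[0,0,0],[0,0,0],[0,0,0],[0,0,0],[0,0,0]],"hand":[-1,-1,-1,-1,-1,-1,-1,-1,-1,-1]}'
python3 - <<'E'
from tray import *
s=bot.read_state();print(s["ee_pos"],s["ee_rot"])
p=trays("wrist",["large_round_tray_floor"],s);cv2.imwrite("pics/w12.png",p["image"])
E
```

```text
time_s: 44.83
ee_pos: [0.6198, -0.1704, 0.1341]
ee_rot: [-3.141, -0.001, 1.578]
contact_force: [-0.6, 0.2, -2.8]
opening: 0.0648
time_s: 45.67
ee_pos: [0.6281, -0.1717, 0.1356]
ee_rot: [3.141, 0.0, 1.576]
contact_force: [0.7, 0.7, -3.0]
opening: 0.0645
[ 0.62811624 -0.1716956   0.13557266] [3.14148916e+00 4.63779096e-05 1.57639890e+00]
large_round_tray_floor 0.94 [ 0.6498 -0.1349] [0.094 0.108] 74.1
```

View pics/w12.png

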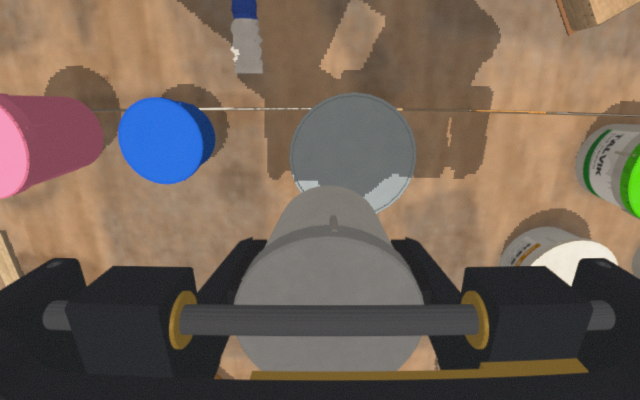

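```bash
python3 -m pendant '{"rot":[[0,0,0],[0,0,0],[0,0,0],[0,0,0],[0,0,0],[0,0,0],[0,0,0],[0,0,0],[0,0,0],[0,0,0]],"dp":[[0.3,0.2,0],[0.4,0.3,0.2],[0.3,0.2,0.5],[0.11,0.1,0.6],[0,0,0.6],[0,0,0.5],[0,0,0.4],[0,0,0.25],[0,0,0.1],[0,0,0]],"hand":[-1,-1,-1,-1,-1,-1,-1,-1,-1,-1]}'
```

```text
time_s: 46.6
ee_pos: [0.648, -0.1435, 0.0561]
ee_rot: [-3.141, -0.0, 1.577]
contact_force: [-0.8, -0.6, -3.4]
opening: 0.0648
```

```bash
python3 -m pendant '{"rot":[[0,0,0],[0,0,0],[0,0,0],[0,0,0],[0,0,0],[0,0,0],[0,0,0],[0,0,0],[0,0,0],[0,0,0]],"dp":[[0,0,0.03],[0,0,0.03],[0,0,0.03],[0,0,0],[0,0,0],[0,0,0],[0,0,0],[0,0,0],[0,0,0],[0,0,0]],"hand":[-1,-1,-1,-1,-1,-1,-1,-1,-1,-1]}'
```

```text
time_s: 47.43
ee_pos: [0.648, -0.1438, 0.0545]
ee_rot: [3.142, 0.0, 1.576]
contact_force: [0.2, 0.3, -2.5]
opening: 0.0645
```

```bash
python3 -m pendant '{"rot":[[0,0,0],[0,0,0],[0,0,0],[0,0,0],[0,0,0],[0,0,0],[0,0,0],[0,0,0],[0,0,0],[0,0,0]],"dp":[[0,0,0.05],[0,0,0.05],[0,0,0.05],[0,0,0.03],[0,0,0.03],[0,0,0.01],[0,0,0],[0,0,0],[0,0,0],[0,0,0]],"hand":[-1,-1,-1,-1,-1,-1,-1,-1,-1,-1]}'
```

```text
time_s: 48.27
ee_pos: [0.648, -0.1438, 0.0491]
ee_rot: [3.141, 0.0, 1.576]
contact_force: [-0.2, -1.6, -2.8]
opening: 0.065
```

```bash
python3 -m pendant '{"rot":[[0,0,0],[0,0,0],[0,0,0],[0,0,0],[0,0,0],[0,0,0],[0,0,0],[0,0,0],[0,0,0],[0,0,0]],"dp":[[0,0,0.02],[0,0,0.02],[0,0,0.02],[0,0,0],[0,0,0],[0,0,0],[0,0,0],[0,0,0],[0,0,0],[0,0,0]],"hand":[-1,-1,-1,-1,-1,-1,-1,-1,-1,-1]}'
```

```text
time_s: 49.1
ee_pos: [0.6481, -0.1438, 0.0481]
ee_rot: [3.141, 0.0, 1.577]
contact_force: [-2.6, 1.4, 5.2]
opening: 0.0644
```

Contact made. I release, rise, and back off so the cameras can see.

```bash
python3 -m pendant '{"rot":[[0,0,0],[0,0,0],[0,0,0],[0,0,0],[0,0,0],[0,0,0],[0,0,0],[0,0,0],[0,0,0],[0,0,0]],"dp":[[0,0,0],[0,0,0],[0,0,0],[0,0,0],[0,0,0],[0,0,0],[0,0,-0.1],[0,0,-0.3],[0,0,-0.5],[0,0,-0.7]],"hand":[0.6,0.65,0.7,0.8,0.9,1,1,1,1,1]}'
python3 -m pendant '{"rot":[[0,0,0],[0,0,0],[0,0,0],[0,0,0],[0,0,0],[0,0,0],[0,0,0],[0,0,0],[0,0,0],[0,0,0]],"dp":[[0,0,-0.8],[0,0,-1],[0,0,-1],[0,0,-1],[0,-0.3,-0.6],[-0.3,-0.6,0],[-0.6,-0.8,0],[-0.6,-0.8,0],[-0.4,-0.5,0],[-0.2,-0.2,0]],"hand":[1,1,1,1,1,1,1,1,1,1]}'
python3 -m pendant '{"rot":[[0,0,0],[0,0,0],[0,0,0],[0,0,0],[0,0,0],[0,0,0],[0,0,0],[0,0,0],[0,0,0],[0,0,0]],"dp":[[-0.5,-0.5,0],[-0.8,-0.8,0],[-0.8,-0.8,0],[-0.5,-0.5,0],[-0.2,-0.2,0],[0,0,0],[0,0,0],[0,0,0],[0,0,0],[0,0,0]],"hand":[1,1,1,1,1,1,1,1,1,1]}'
python3 - <<'E'
from tray import *
T={"small":(.449,.0345,.057,.025),"white":(.511,.24,.057,.028),"low":(.647,.0925,.045,.0305),"tall":(.648,-.1445,.085,.033)}
for c in ["top","scene"]:
    p=trays(c,["large_round_tray_floor","small_square_tray_floor","small_round_tray_floor","large_square_tray_floor"]);cv2.imwrite(f"pics/{c}13.png",p["image"])
    for n,(x,y,z,r) in T.items(): print(c,n,fittop(p,(x,y),z),fitcyl(p,(x,y),.01,z-.014,r))
    for n in ["tape_roll_center","used_tube_center"]:
        print(n,[(round(d["p"],2),np.round(onplane(p,d["uv"],NAMES[n])[0,:2],3)) for d in spotter.landmark_of(p,n)[:2]])
print(bot.read_state()["time_s"])
E
```

```text
time_s: 49.93
ee_pos: [0.6476, -0.1437, 0.0875]
ee_rot: [-3.14, -0.001, 1.576]
contact_force: [1.2, 0.5, 0.5]
opening: 0.088
time_s: 50.77
ee_pos: [0.5664, -0.1977, 0.1979]
ee_rot: [-3.141, 0.0, 1.575]
contact_force: [-0.2, -1.7, 0.5]
opening: 0.0885
time_s: 51.6
ee_pos: [0.4992, -0.2665, 0.1974]
ee_rot: [3.142, -0.0, 1.578]
contact_force: [-0.1, -0.6, -0.2]
opening: 0.0879
large_round_tray_floor 0.6 [ 0.6394 -0.1393] [0.108 0.09 ] 66.2
small_square_tray_floor 0.42 [0.4702 0.0091] [0.069 0.026] 48.0
small_round_tray_floor 0.64 [0.5039 0.2294] [0.054 0.078] 56.3
large_square_tray_floor 0.94 [0.6474 0.091 ] [0.107 0.104] 28.4
large_square_tray_floor 0.59 [0.4701 0.0088] [0.065 0.021] 46.2
top small (array([0.4618, 0.0225]), 0.0202, 57, array([0.4641, 0.0221, 0.0552])) (None, 0, None)
top white (array([0.5115, 0.2408]), 0.0294, 372, array([0.5108, 0.2403, 0.0565])) (array([0.5113, 0.2428]), 49, np.float64(0.0007))
top low (array([0.6467, 0.0938]), 0.0328, 430, array([0.6465, 0.0928, 0.0446])) (array([0.6486, 0.0939]), 31, np.float64(0.0058))
top tall (array([ 0.6485, -0.1431]), 0.036, 5
[... 425 characters left out ...]
38] [0.122 0.067] 27.0
scene small (array([0.4497, 0.0357]), 0.0281, 297, array([0.4477, 0.0342, 0.0546])) (array([0.4511, 0.0365]), 253, np.float64(0.0011))
scene white (array([0.5106, 0.2427]), 0.0313, 281, array([0.5076, 0.2399, 0.0565])) (array([0.5125, 0.2437]), 250, np.float64(0.0013))
scene low (array([0.6454, 0.0944]), 0.034, 297, array([0.6438, 0.0926, 0.0447])) (array([0.6492, 0.096 ]), 152, np.float64(0.0015))
scene tall (array([ 0.6466, -0.1403]), 0.0373, 448, array([ 0.6431, -0.1423,  0.0843])) (array([ 0.6497, -0.1408]), 589, np.float64(0.0013))
tape_roll_center [(0.7, array([0.366, 0.158])), (0.16, array([0.534, 0.271]))]
used_tube_center [(0.46, array([ 0.571, -0.027]))]
52.3
```

View pics/top13.png

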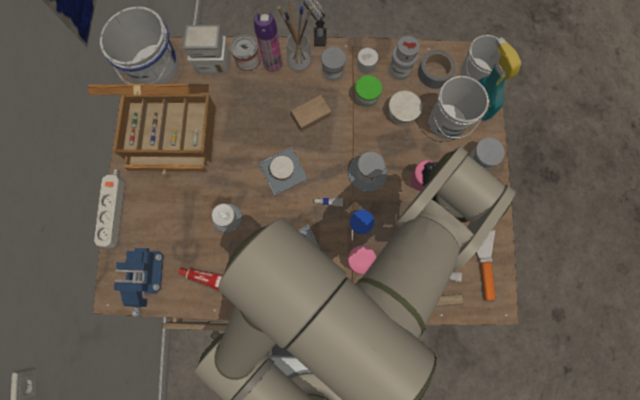

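View pics/scene13.png

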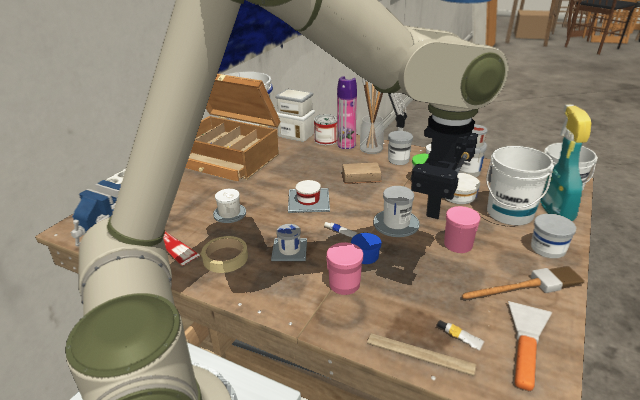

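Run:
```python
from station import bot,order
s=bot.read_state();print(s["time_s"],s["contact_force"],s["joint_velocities"].round(4))
print(order.close_job())
```

```text
52.3 [-0.23634283 -1.33966407  0.55877157] [-0.0004  0.0001  0.001  -0.0004  0.0006 -0.0019]
the job is handed in; nothing more can be done
None
```

I took the stack apart from the top down, stood each of the four paints on its own tray, and handed the job in at 52.3 s. The report gives no verdict.

**Placement:** in the last top and scene pictures all four stand upright. Each lid is level at the height expected for a tub standing on its tray floor. Every axis is about 1 to 5 mm from its tray centre, against the 15 mm allowed. The gripper was open, well above the table and touching nothing.

**Corrected on the way:** the first grip on the tall tub closed on the edge of its lid. I reopened, went 6 mm lower and gripped the body before lifting.

**Bystanders:** the tape roll and the tubes show no visible movement in the pictures. The network's positions for the tape differ by about 1 cm between its first and last reports, which I take as its noise. I did not establish which tube is the listed one, but the arm kept clear of all of them.

**Checks that failed or disagreed:**
- In the last top picture the arm partly hides the small pot, so that camera's lid fit for it is wrong. The scene view, and an earlier clear top view, put it within about 2 mm of centre.
- The low tub's side fit from the top view was also poor, but its lid fits agreed.
- The top and scene cameras differ by 2 to 3 mm elsewhere.

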